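# Weigh out one row of milling balls

### The arm

A 7-joint arm with a two-finger parallel gripper is mounted at the origin on a cart in front of the work surface, level with it; the furniture and walls round the work are solid. World frame = base frame: x ahead of the robot, y to its left, z up, the work surface at z = 0. Lengths are in m, angles in rad, forces in N, time in s.
With the tool pointing down it reaches from about 0.4 to 0.9 m from the base axis. Payload 5.5 kg.
Tool frame: the origin (TCP) lies midway between the tips of the shut fingers; the grasp point (between the pads) lies 19 mm behind it (manip.grip_depth is the distance from the TCP to the grasp point, in m); z points along the fingers, y is the line along which they close (so a half turn about z gives the same grasp; the last joint's range is limited). The gripper opens to 92 mm and grips with 3 to 60 N. Pads are 19 mm wide; open, the fingers measure 130 mm over their backs; the gripper's body (75 mm by 190 mm) begins 47 mm behind the grasp point.
Start: joints at [-0.888, 0.501, -0.427, 1.55, 0.221, 1.138, -0.21], TCP at [0.265, 0.594, 0.227] pointing down, gripper open.
Joint ranges: [-2.88, 2.88], [-0.31, 2.03], [-1.54, 1.56], [0.2, 2.42], [-1.41, 4.55], [0.19, 2.02], [-2.57, 2.57]. Speed limits (rad/s): [2.57, 2.57, 3.14, 3.14, 3.14, 3.14, 3.14].

### API

Orientations are given as a unit quaternion [x, y, z, w].
In Python, from bench import manip, effector, viewer gives the robot as it stands. Calls block until the motion is done:
- manip.move_pose(position, orientation): joint-space move of the TCP to a pose.
- manip.servo_line(position, ori=None, vel=0.15): straight line of the TCP; ori=None keeps the orientation; vel is the mean speed in m/s.
- manip.movej(angles): joint-space move.
- effector.open_jaws() and effector.close(f_grip=None): open the fingers fully, or close them until they stop; f_grip is the grip in N (None keeps the last).
- manip.sleep(seconds).
- manip.solve_ik(position, orientation): joint angles nearest the present ones, or None.
- viewer.get_image(name): name is "side" or "top" or "wrist"; returns the picture (480x640x3 uint8, red, green, blue); there is no depth.
- viewer.get_calibration(name): a dict with "vfov" (degrees; the focal length in pixels is half the picture's height over the tangent of half this angle, whatever the lens; pixels are square), "cx", "cy" (the principal point, pixels), "eye" and "attitude" of the camera in the world. Camera axes: x right, y down, z forward; pixel columns grow to the right and rows downward; lengths in m; the calibration is good to about 2 mm. A picture is of the moment at which its call begins: read the wrist's pose just before it. get_calibration takes no time and is no camera call; for the wrist camera it gives the pose at the moment of the call.
A pose or a line that the arm cannot do raises manip.PlanningError and nothing moves.
- manip.hand_in(): hands the job in; it is judged then, once.
Readings, each from a call of its own:
- manip.current_clock(): time.
- manip.current_q(): joint angles.
- manip.current_joint_velocities(): joint speeds.
- manip.current_tau(): joint torques, N m.
- manip.current_tool_pos(): TCP position.
- manip.current_tcp_rot(): TCP orientation.
- manip.current_force(): force on the tool from outside, world axes, zero at the start.
- manip.current_wrist_torque(): the same for the moment, N m.
- manip.current_finger_gap(): finger opening in m.
- manip.current_gripper_force(): force on a finger pad.
Only numpy, scipy, OpenCV 4.12 (cv2) and the standard library are available. Lean on these libraries where they do the work, as an engineer would, in place of code of your own. Each camera call takes 0.05 s, during which the arm holds its last target. There are 200 camera calls.

### The job

Weigh out one row of milling balls: stand the empty white cup from the open desk upright on the middle of the pan of the empty balance in front of the monitor, then pick up the small steel ball tray by its upright grip and tip it over the cup just far enough that the front row of three balls, next to the pouring lip, rolls off into the cup while the back row stays on the tray. Then set the tray down flat on clear desk with the back row still in its groove, leaving the cup standing on the balance. Drop no ball, and do not knock or push the flask, the lamp or the two vials that stand around.

Things in the scene. Friction and masses are not known exactly. Their poses are not given: they have to be found in the camera images.
- tray_grip (a point): Loose steel ball tray (108 long along its x, 46 wide, 66 mm high, 0.25 kg). This point is the grip point of its upright black grip at the rear end: a slab 13 mm thick (x), 40 wide (y), top 21 mm above this point, which is 45 mm above the flat underside. Axes: x to the pouring lip, z up. 38 mm free ahead of the grip up to the 21 mm high ball deck; base 5 mm thick.
- tray_lip (a point): Middle of the pouring edge, 92.5 mm ahead (+x) of tray_grip and 36 mm below it; same axes. Rows of three balls lie across the tray, centres 14 mm (front row) and 32 mm (back row) behind this edge. Front row is held by a low 18 degree slope: it rolls off when tipped nose down beyond about 20 degrees; the back row by a 50 degree ridge: it stays until about 45. The mouth is 40 mm wide.
- cup_center (a point): Loose white plastic cup, open at the top, 63 mm high, 66 mm across the rim (about 56 mm clear inside), 57 mm across the body under the rim, tapering to 48 mm at the foot. This point is on its axis, half-way up, 31.5 mm above its foot; z up. 0.04 kg.
- pan (a point): Flat bench balance fixed to the desk, 122 (x) by 172 mm (y). This point is the middle of its weighing pan, the plain plate, about 100 mm square, beside the display strip at the +y end; z up, at the height where the cup's foot stands, 16 mm above the desk. Tall fixed things (monitor, reagent bottle with pipettes) stand behind the work, beyond x = 0.63 m.
- front_1_center (a point): Centre of a steel-coloured milling ball, 12 mm diameter, 14 g, one of the three in the tray's front row (the row next to the lip).
- front_2_center (a point): Centre of a steel-coloured milling ball, 12 mm diameter, 14 g, one of the three in the tray's front row (the row next to the lip).
- front_3_center (a point): Centre of a steel-coloured milling ball, 12 mm diameter, 14 g, one of the three in the tray's front row (the row next to the lip).
- back_1_center (a point): Centre of a steel-coloured milling ball, 12 mm diameter, 14 g, one of the three in the tray's back row (the row next to the grip).
- back_2_center (a point): Centre of a steel-coloured milling ball, 12 mm diameter, 14 g, one of the three in the tray's back row (the row next to the grip).
- back_3_center (a point): Centre of a steel-coloured milling ball, 12 mm diameter, 14 g, one of the three in the tray's back row (the row next to the grip).
- flask_center (a point): Loose conical glass flask, 80 mm across, 118 mm high, half-way up. Bystander.
- lamp_center (a point): Loose small glass spirit lamp with cap, 58 mm across, 78 mm high, half-way up. Bystander.
- vial_right_center (a point): Loose glass vial with screw cap, 22 mm across, 58 mm high, half-way up, near the desk edge on the right. Bystander.
- vial_left_center (a point): The same kind of vial, on the left. Bystander.
Not all that is in view belongs to the job. Leave any turquoise look-alike of the part that bears tray_grip alone. What is shaped like the part that bears cup_center but green is not meant.

How it is judged:
On the way, in this order (a step that is already met when the one before it is completed fails the run):
1. the cup stands upright on the balance pan, let go, with all balls still on the tray (horizontal distance between cup_center and pan below 0.04 m and angle between cup_center's own z axis and vertical below 0.08 rad and height (world z) of cup_center between 0.044 and 0.055 m and contact force between cup and the fingers below 0.05 N and x of front_1_center in the frame of tray_grip between 0.072 and 0.095 m and y of front_1_center in the frame of tray_grip between -0.02 and 0.02 m and z of front_1_center in the frame of tray_grip between -0.039 and -0.03 m and x of front_2_center in the frame of tray_grip between 0.072 and 0.095 m and y of front_2_center in the frame of tray_grip between -0.02 and 0.02 m and z of front_2_center in the frame of tray_grip between -0.039 and -0.03 m and x of front_3_center in the frame of tray_grip between 0.072 and 0.095 m and y of front_3_center in the frame of tray_grip between -0.02 and 0.02 m and z of front_3_center in the frame of tray_grip between -0.039 and -0.03 m), for 0.2 s.
2. the three front balls are in the cup, which stands on the balance (horizontal distance between cup_center and pan below 0.04 m and angle between cup_center's own z axis and vertical below 0.08 rad and height (world z) of cup_center between 0.044 and 0.055 m and z of front_1_center in the frame of cup_center between -0.033 and 0.02 m and horizontal distance between each of front_1_center, front_2_center, front_3_center and cup_center below 0.027 m and z of front_2_center in the frame of cup_center between -0.033 and 0.02 m and z of front_3_center in the frame of cup_center between -0.033 and 0.02 m), for 0.2 s.
At the end, for the whole second after the job is handed in: The cup stands upright (within 4 degrees) on the balance, its axis within 40 mm of the middle of the pan, with the three front balls inside it; the tray lies flat (within 3 degrees) on the desk top, at rest, with the three back balls in their groove (all of step 2 and x of back_1_center in the frame of tray_grip between 0.053 and 0.07 m and y of back_1_center in the frame of tray_grip between -0.02 and 0.02 m and z of back_1_center in the frame of tray_grip between -0.039 and -0.03 m and x of back_2_center in the frame of tray_grip between 0.053 and 0.07 m and y of back_2_center in the frame of tray_grip between -0.02 and 0.02 m and z of back_2_center in the frame of tray_grip between -0.039 and -0.03 m and x of back_3_center in the frame of tray_grip between 0.053 and 0.07 m and y of back_3_center in the frame of tray_grip between -0.02 and 0.02 m and z of back_3_center in the frame of tray_grip between -0.039 and -0.03 m and angle between tray_grip's own z axis and vertical below 0.06 rad and height (world z) of tray_grip between 0.04 and 0.049 m and linear speed of each of tray, cup below 0.02 m/s); the robot touches nothing.
It fails at once if a ball lies on the desk or floor (height (world z) of any of front_1_center, front_2_center, front_3_center, back_1_center, back_2_center, back_3_center below 0.0085 m).
It fails at once if a bystander (flask, lamp, either vial) is tipped by more than 17 degrees or shifted by more than 25 mm (angle between any of flask_center, lamp_center, vial_right_center, vial_left_center's own z axis and vertical above 0.3 rad or distance of any of flask_center, lamp_center, vial_right_center, vial_left_center from where it was at the start of the episode above 0.025 m).
It also fails if it takes over 72 s, if anything falls off the work surface, if the arm or the gripper's body presses on something with over 40 N, if the wrist force passes 120 N, or if a joint passes its speed limit or range.

## Working session

There is one attempt and no reset: what is moved stays moved. The work goes in short steps, each a Python script; the robot and the scene stay as the last script left them, time stands still between calls to the robot, and variables do not carry over. Pictures are saved under pics/ and viewed, at most 10 in all, crops included, and the job is handed in when it is done.

```bash
mkdir -p pics; ls; python3 - <<'E'
from bench import manip, effector, viewer
import cv2
for n in("top","side"):
    im=viewer.get_image(n); cv2.imwrite(f"pics/{n}0.png",im[:,:,::-1]); print(n,viewer.get_calibration(n))
print(viewer.get_calibration("wrist"),manip.current_tool_pos(),manip.current_tcp_rot(),manip.grip_depth)
E
```

```text
pics
top {'vfov': 56.175405575698704, 'cx': 317.8112645432494, 'cy': 241.45023954208082, 'eye': array([ 0.38626465, -0.04267969,  0.90638513]), 'attitude': array([-0.69948731,  0.70981554, -0.06609802,  0.05010447])}
side {'vfov': 55.467159376987745, 'cx': 324.0889841365118, 'cy': 237.12222413929445, 'eye': array([ 0.4195615 , -0.82334968,  0.42604788]), 'attitude': array([ 0.84212604, -0.05298329,  0.02549199, -0.53606591])}
{'vfov': 70.14600900943606, 'cx': 322.31965450028486, 'cy': 238.23220341688221, 'eye': array([0.18719075, 0.62733773, 0.38337949]), 'attitude': array([0.82885371, 0.53763384, 0.0833239 , 0.13041668])} [0.26472013 0.59294668 0.22577775] [ 2.08367249e-01  9.78050249e-01 -8.67421191e-04 -2.18457956e-04] 0.0188
```

View pics/top0.png

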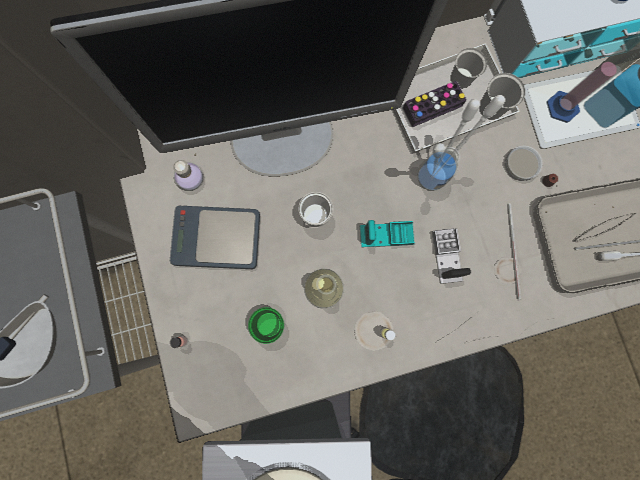

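View pics/side0.png

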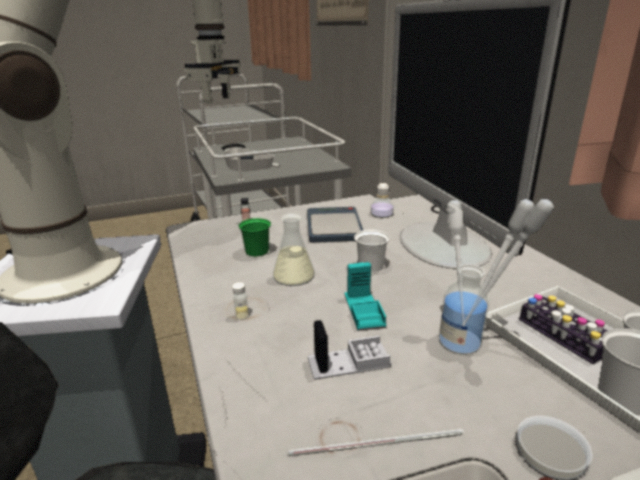

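Candidates in the top view:
- **Cup:** white at (314,210) on the open desk. Others are green (266,324) and grey beakers in the tray at (469,66) and (505,92). I choose (314,210).
- **Tray:** steel with black grip at (455,272), lip near (445,230). The turquoise look-alike is at (388,234). I choose the steel one.
- **Balance:** pan at about (227,237).
- **Bystanders:** flask (323,287), lamp (188,176), vials (388,334) and (178,341).

Next I check both choices in one close crop.

```bash
cat > h.py <<'E'
import numpy as np, cv2
from scipy.spatial.transform import Rotation as R
from bench import manip, effector, viewer
def ray(cal,u,v):
    f=240/np.tan(np.radians(cal["vfov"]/2))
    d=R.from_quat(cal["attitude"]).apply([(u-cal["cx"])/f,(v-cal["cy"])/f,1]); return np.array(cal["eye"]),d
def w(cal,u,v,z):
    e,d=ray(cal,u,v); return e+d*(z-e[2])/d[2]
def proj(cal,p):
    f=240/np.tan(np.radians(cal["vfov"]/2))
    c=R.from_quat(cal["attitude"]).inv().apply(np.array(p)-cal["eye"]); return f*c[0]/c[2]+cal["cx"],f*c[1]/c[2]+cal["cy"]
E
python3 - <<'E'
from h import *
im=cv2.imread("pics/top0.png")
a=cv2.resize(im[185:285,300:400],(400,400),interpolation=3); b=cv2.resize(im[200:300,400:500],(400,400),interpolation=3)
cv2.imwrite("pics/crop1.png",np.hstack([a,b]))
c=viewer.get_calibration("top")
for n,u,v,z in[("cuprim",314,209,.063),("grip",456,271,.066),("lip",445,230,.02),("pan",227,237,.016),("pan a",198,207,.016),("pan b",259,209,.016),("pan c",257,268,.016),("pan d",195,263,.016),("flask",323,284,.118),("lamp",183,168,.078),("vr",389,335,.058),("vl",178,341,.058),("green",266,322,.063),("turq",388,234,.03),("turq grip",371,232,.066)]:
    print(n,w(c,u,v,z).round(4))
E
```

```text
cuprim [ 0.5896 -0.0567  0.063 ]
grip [ 0.4658 -0.3227  0.066 ]
lip [ 0.5534 -0.3213  0.02  ]
pan [0.5453 0.1176 0.016 ]
pan a [0.6077 0.177  0.016 ]
pan b [0.6021 0.054  0.016 ]
pan c [0.4822 0.0573 0.016 ]
pan d [0.4938 0.1798 0.016 ]
flask [ 0.4414 -0.0695  0.118 ]
lamp [0.669  0.1922 0.078 ]
vr [ 0.3494 -0.1923  0.058 ]
vl [0.3453 0.1963 0.058 ]
green [0.377  0.0349 0.063 ]
turq [ 0.5449 -0.2036  0.03  ]
turq grip [ 0.5426 -0.1646  0.066 ]
```

View pics/crop1.png

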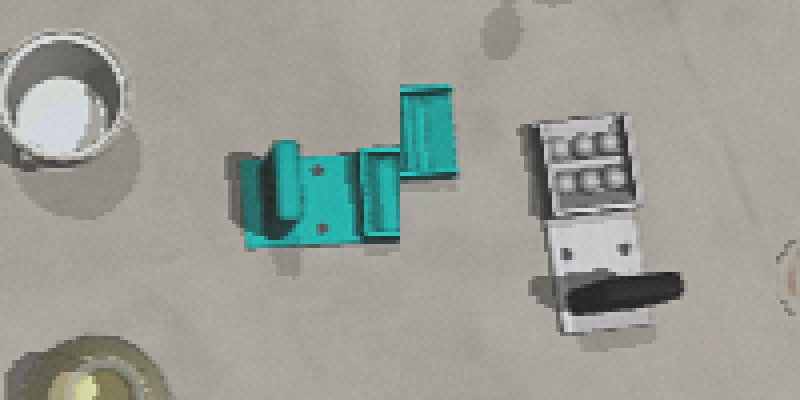

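The crop shows the white cup's rim centred at (316,209). The tray is steel with a black grip: lip middle at (445,229.5), rear edge at (451,281), and two rows of three balls at the lip end. Both choices hold. I'll check IK for the key poses, then take one close look above the cup.

```bash
cat >> h.py <<'E'
D=R.from_quat([0,1,0,0])
def q(yaw,tilt=0,s=1):  # tool down, then yaw of closing axis rel. world y; tray tilt about its y axis (nose down)
    return (R.from_euler('z',yaw)*R.from_euler('y',tilt)*R.from_euler('z',s*np.pi/2)*D).as_quat()
E
python3 - <<'E'
from h import *
np.set_printoptions(precision=3,suppress=True)
for s in(1,-1):
    for p,yw,t in[((.466,-.32,.03),0,0),((.466,-.32,.25),0,0),((.47,.118,.2),0,0),((.47,.118,.15),0,.4),((.45,.118,.16),0,.6),((.47,.118,.15),.5,.6),((.47,.118,.15),-.5,.6)]:
        r=manip.solve_ik(p,q(yw,t,s)); print(s,p,yw,t,r)
c=viewer.get_calibration("top"); p=w(c,315.5,209.3,.063); print(p)
for z in(.2,.026): print(manip.solve_ik([p[0],p[1],z],D.as_quat()))
print(manip.solve_ik([.545,.1175,.042],D.as_quat()))
manip.move_pose([p[0],p[1],.22],D.as_quat())
cal=viewer.get_calibration("wrist"); im=viewer.get_image("wrist"); cv2.imwrite("pics/w1.png",im[:,:,::-1])
print(proj(cal,[p[0],p[1],.063]),manip.current_tool_pos(),manip.current_clock(),cal)
np.save("w1.npy",cal,allow_pickle=True)
E
```

```text
1 (0.466, -0.32, 0.03) 0 0 [-0.229  0.963  1.126  1.93  -1.065  1.01  -1.731]
1 (0.466, -0.32, 0.25) 0 0 [-0.372  0.668  1.361  1.782 -0.686  1.276 -1.973]
1 (0.47, 0.118, 0.2) 0 0 [ 0.723  0.516 -1.291  1.967  0.564  1.091  2.329]
1 (0.47, 0.118, 0.15) 0 0.4 [ 0.578  0.981 -1.306  1.692  0.668  1.528  2.249]
1 (0.45, 0.118, 0.16) 0 0.6 [ 0.537  1.085 -1.307  1.588  0.602  1.705  2.243]
1 (0.47, 0.118, 0.15) 0.5 0.6 [-1.09   1.179  1.348  1.593 -0.704  1.732 -2.239]
1 (0.47, 0.118, 0.15) -0.5 0.6 [ 0.351  0.704 -0.604  1.647 -0.007  1.357  2.42 ]
-1 (0.466, -0.32, 0.03) 0 0 [ 0.141  0.652  0.537  1.92  -0.499  0.705  0.977]
-1 (0.466, -0.32, 0.25) 0 0 [ 0.078  0.332  0.594  1.771 -0.206  1.101  0.74 ]
-1 (0.47, 0.118, 0.2) 0 0 [-0.263  0.208 -0.044  1.994  0.011  0.94  -0.312]
-1 (0.47, 0.118, 0.15) 0 0.4 [-0.128  0.538 -0.142  1.716 -0.031  1.279 -0.249]
-1 (0.45, 0.118, 0.16) 0 0.6 [-0.106  0.637 -0.16   1.612 -0.053  1.481 -0.243]
-1 (0.47, 0.118, 0.15) 0.5 0.6 [-0.217  0.684 -0.21   1.56   0.176  1.516  0.014]
-1 (0.47, 0.118, 0.15) -0.5 0.6 [-0.004  0.622 -0.093  1.661 -0.272  1.379 -0.471]
[ 0.589 -0.06   0.063]
[ 0.158  0.395 -0.131  1.737  0.059  1.014  1.577]
[ 0.228  0.638 -0.225  1.832  0.209  0.695  1.455]
[-0.004  0.579 -0.325  1.913  0.277  0.693  1.077]
(np.float64(320.7564427134123), np.float64(221.8944005888698)) [ 0.589 -0.058  0.22 ] 2.7333 {'vfov': 70.14600900943606, 'cx': 322.31965450028486, 'cy': 238.23220341688221, 'eye': array([ 0.504, -0.058,  0.378]), 'attitude': array([0.698, 0.699, 0.11 , 0.109])}
```

View pics/w1.png

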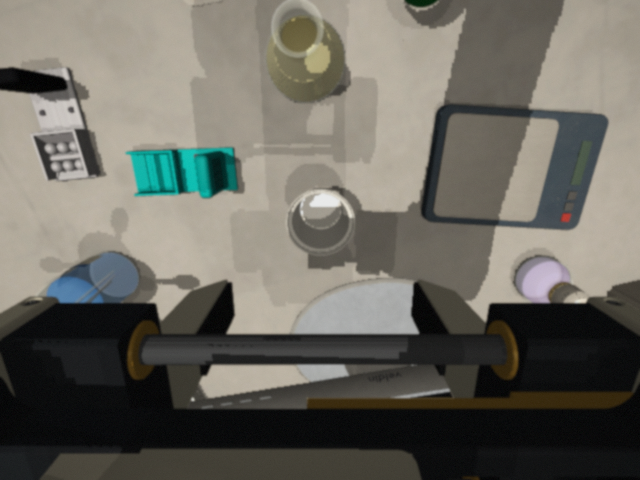

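The wrist view puts the cup rim centre at (321.5,221.5), against a predicted (320.8,221.9), so the estimate is good. The pan middle is at about (495,167). Next I grasp the cup and place it.

```bash
python3 - <<'E'
from h import *
np.set_printoptions(precision=4,suppress=True)
c=np.load("w1.npy",allow_pickle=True).item(); pan=w(c,495,167,.016); pt=np.array([.5453,.1176]); print("pan wrist",pan)
if np.linalg.norm(pan[:2]-pt)<.012: pt=(pt+pan[:2])/2
effector.open_jaws()
manip.servo_line([.589,-.0595,.026],vel=.12)
print(manip.current_force())
effector.close(8); print("gap",manip.current_finger_gap(),manip.current_gripper_force())
p0=manip.current_tool_pos(); print(p0)
manip.servo_line([.589,-.0595,.15],vel=.12)
print("gap",manip.current_finger_gap())
manip.servo_line([pt[0],pt[1],.15],vel=.15)
manip.servo_line([pt[0],pt[1],p0[2]+.0175],vel=.08)
print(manip.current_force(),manip.current_tool_pos(),pt)
effector.open_jaws(); manip.sleep(.2)
manip.servo_line([pt[0],pt[1],.2],vel=.15)
cal=viewer.get_calibration("wrist"); np.save("w2.npy",cal,allow_pickle=True)
im=viewer.get_image("wrist"); cv2.imwrite("pics/w2.png",im[:,:,::-1])
print(proj(cal,[pt[0],pt[1],.079]),manip.current_clock())
E
```

```text
pan wrist [0.5422 0.1218 0.016 ]
[-0.5837 -0.2333  0.3782]
gap 0.06394236158985171 8.000061150596025
[ 0.5891 -0.0595  0.0261]
gap 0.06411593074957608
[ 0.4473 -0.504   0.5191] [0.5443 0.1198 0.0442] [0.5438 0.1197]
(np.float64(322.5628117426371), np.float64(234.50318533379556)) 11.4417
```

View pics/w2.png

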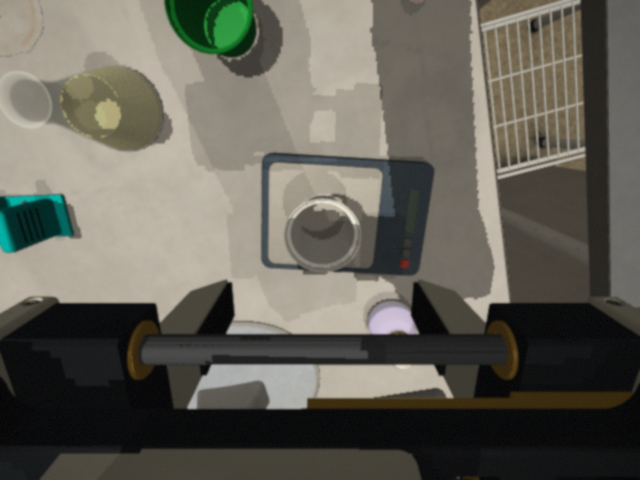

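The cup stands upright on the pan, rim centre at (323,233), where it was aimed. Next is a look above the tray.

```bash
python3 - <<'E'
from h import *
np.set_printoptions(precision=4,suppress=True)
c=np.load("w2.npy",allow_pickle=True).item(); print("cup",w(c,323.3,233.5,.079))
t=viewer.get_calibration("top")
l=w(t,445,229.5,.012); r=w(t,451.2,281,.004); g=w(t,456.5,272.7,.066); print("lip",l,"rear",r,"grip",g)
manip.move_pose([g[0],g[1],.24],q(0,0,-1))
cal=viewer.get_calibration("wrist"); np.save("w3.npy",cal,allow_pickle=True)
im=viewer.get_image("wrist"); cv2.imwrite("pics/w3.png",im[:,:,::-1])
print(proj(cal,g),proj(cal,l),manip.current_clock(),manip.current_tool_pos())
E
```

```text
cup [0.5429 0.1203 0.079 ]
lip [ 0.556  -0.3239  0.012 ] rear [ 0.4516 -0.3323  0.004 ] grip [ 0.4626 -0.3235  0.066 ]
(np.float64(322.9503561827742), np.float64(218.17254339038362)) (np.float64(404.1379889518289), np.float64(207.0340762203357)) 13.15 [ 0.4637 -0.3216  0.2397]
```

View pics/w3.png

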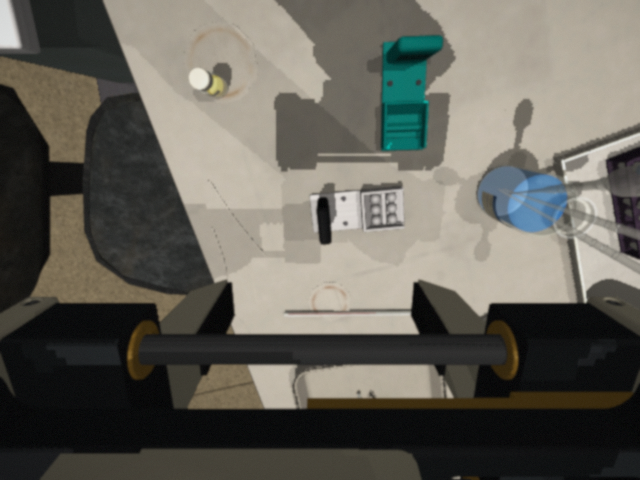

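The tray's grip is at about (324,221) and its lip at about (404,206). I enlarge this to get the yaw.

```bash
python3 -c "
import cv2
im=cv2.imread('pics/w3.png')[170:260,295:415]; cv2.imwrite('pics/c3.png',cv2.resize(im,None,fx=6,fy=6,interpolation=3))"
```

```text
(no output)
```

View pics/c3.png

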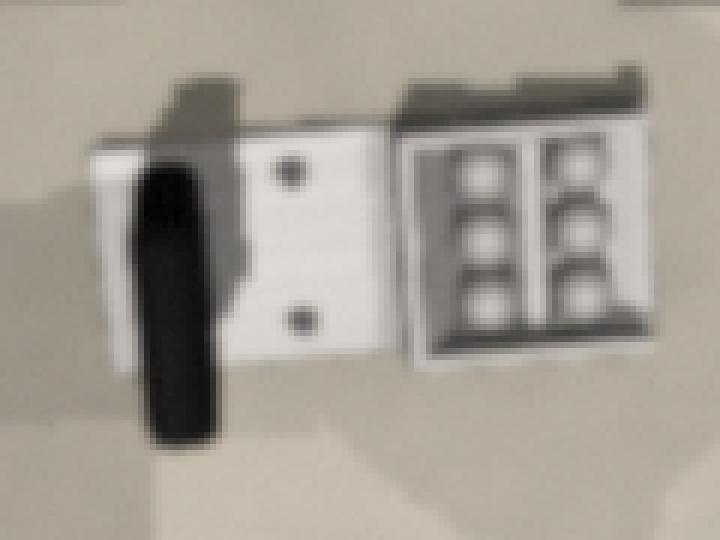

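```bash
python3 - <<'E'
from h import *
np.set_printoptions(precision=4,suppress=True)
c=np.load("w3.npy",allow_pickle=True).item()
P=lambda x,y,z: w(c,295+(x+.5)/6-.5,170+(y+.5)/6-.5,z)
A={k:P(*v) for k,v in dict(rear1=(95,150,.005),rear2=(118,368,.005),s1=(290,172,.005),s2=(302,320,.005),b1=(482,175,.0105),b2=(487,240,.0105),b3=(490,300,.0105),f1=(576,165,.0105),f2=(581,230,.0105),f3=(586,295,.0105),g=(182,410,.066)).items()}
for k,v in A.items(): print(k,v)
rear=(A["rear1"]+A["rear2"])/2; f=(A["f1"]+A["f2"]+A["f3"])/3; b=(A["b1"]+A["b2"]+A["b3"])/3
for n in(("rear1","rear2"),("s1","s2"),("b1","b3"),("f1","f3")):
    d=A[n[0]]-A[n[1]]; print(n,"yaw",np.arctan2(-d[0],d[1]),np.linalg.norm(d))
d=f-rear; print("yaw long",np.arctan2(d[1],d[0]),np.linalg.norm(d))
for yaw in(.08,.1):
    u=np.array([np.cos(yaw),np.sin(yaw)]); print(f[:2]-.0785*u,b[:2]-.0605*u,rear[:2]+.0155*u)
E
```

```text
rear1 [ 0.448  -0.3111  0.005 ]
rear2 [ 0.4523 -0.355   0.005 ]
s1 [ 0.4858 -0.3153  0.005 ]
s2 [ 0.4888 -0.3449  0.005 ]
b1 [ 0.5221 -0.3146  0.0105]
b2 [ 0.5237 -0.3273  0.0105]
b3 [ 0.5249 -0.3393  0.0105]
f1 [ 0.54   -0.3126  0.0105]
f2 [ 0.5417 -0.3253  0.0105]
f3 [ 0.5435 -0.3382  0.0105]
g [ 0.4647 -0.3442  0.066 ]
('rear1', 'rear2') yaw 0.09675882021271767 0.04408806303245846
('s1', 's2') yaw 0.10130784005542717 0.029817638560837287
('b1', 'b3') yaw 0.11289401282923228 0.024792500425181767
('f1', 'f3') yaw 0.13936697400085954 0.02580814463556057
yaw long 0.08333067393478319 0.09204502836453252
[ 0.4635 -0.3316] [ 0.4633 -0.3319] [ 0.4656 -0.3318]
[ 0.4636 -0.3332] [ 0.4634 -0.3331] [ 0.4656 -0.3315]
```

```bash
cat >> h.py <<'E'
YAW=.095; U=np.array([np.cos(YAW),np.sin(YAW),0]); L=np.array([.0925,0,-.021]); CUP=np.array([.5432,.1200,0])
def tcp(lip,tilt): return lip-(R.from_euler('z',YAW)*R.from_euler('y',tilt)).apply(L)
E
python3 - <<'E'
from h import *
np.set_printoptions(precision=4,suppress=True)
Q=q(YAW,0,-1); g=[.4640,-.3325]
manip.move_pose([*g,.14],Q)
manip.servo_line([*g,.030],vel=.1); print(manip.current_force())
effector.close(40); print("gap",manip.current_finger_gap(),manip.current_gripper_force(),manip.current_force())
p=manip.current_tool_pos(); print(p); np.save("tg.npy",p)
manip.servo_line([p[0],p[1],.2],vel=.1); print(manip.current_finger_gap(),manip.current_force())
lip=CUP-.012*U+[0,0,.115]
a=tcp(lip,0); manip.servo_line([a[0],a[1],.2],vel=.15); manip.servo_line(a,vel=.08); print(a)
im=viewer.get_image("wrist"); s=viewer.get_image("side")
cal=viewer.get_calibration("side"); u,v=map(int,proj(cal,CUP+[0,0,.1])); print(u,v,manip.current_clock())
s=cv2.resize(s[v-60:v+60,u-80:u+80],(400,300),interpolation=3)
cv2.imwrite("pics/m4.png",np.hstack([s,cv2.resize(im,(400,300))])[:,:,::-1])
E
```

```text
[ 0.6937  0.1252 -0.1676]
gap 0.012477986547941045 40.00002980232239 [ 1.6623 -0.0238  0.3335]
[ 0.4642 -0.3325  0.03  ]
0.01274647920911142 [-0.1997  0.1233 -4.344 ]
[0.4392 0.1101 0.136 ]
332 187 22.0917
```

View pics/m4.png

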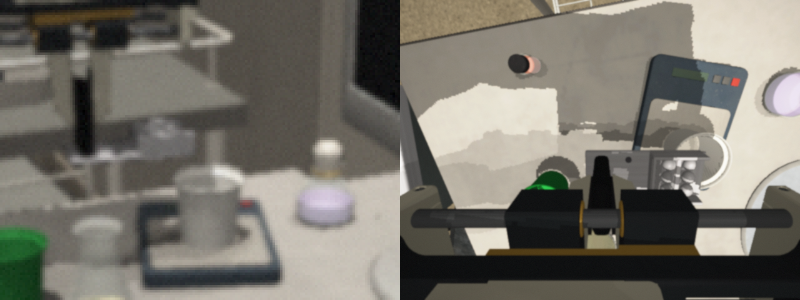

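The side view shows the tray level in the hand ahead of the cup. The wrist view shows six balls and the cup rim just ahead of the lip. I check the alignment with projected points.

```bash
python3 - <<'E'
from h import *
np.set_printoptions(precision=3,suppress=True)
cal=viewer.get_calibration("wrist"); im=viewer.get_image("wrist")[:,:,::-1].copy()
t=manip.current_tool_pos(); V=np.array([-U[1],U[0],0])
o=(160,420)
big=cv2.resize(im[160:340,420:620],None,fx=3.5,fy=3.5,interpolation=3)[:600]
def dot(p,col):
    u,v=proj(cal,p); cv2.circle(big,(int((u-420+.5)*3.5),int((v-160+.5)*3.5)),3,col,-1)
for y in(-.02,0,.02): dot(t+.0925*U+y*V+[0,0,-.021],(0,0,255))
for x in(.0785,.0605):
    for y in(-.013,0,.013): dot(t+x*U+y*V+[0,0,-.0135],(0,255,0))
for a in np.arange(0,6.3,.4): dot(CUP+[.0305*np.cos(a),.0305*np.sin(a),.079],(255,0,0))
cv2.imwrite("pics/c5.png",big)
for i in range(4): print(manip.current_force(),manip.current_finger_gap()); manip.sleep(.1)
E
```

```text
[-0.635  1.328 -3.47 ] 0.012632318443032243
[ 0.672  0.854 -4.851] 0.012754301111600643
[-0.286  0.207 -3.162] 0.01239465704589101
[-0.147 -0.632 -3.552] 0.012773580370529922
```

View pics/c5.png

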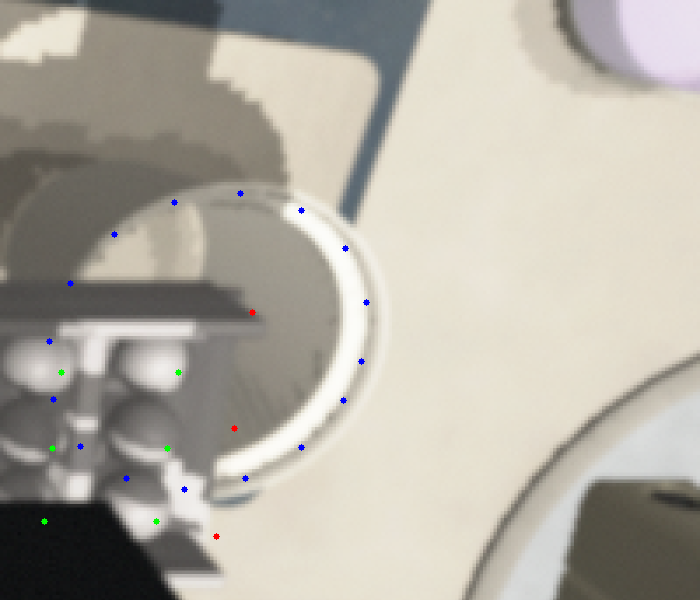

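The cup matches its projected circle. The tray sits about 4 mm further back and 1.5 mm to +y of its projection, so I correct for that and pour to 33°.

```bash
python3 - <<'E'
from h import *
np.set_printoptions(precision=3,suppress=True)
V=np.array([-U[1],U[0],0])
def F():
    a=[]
    for _ in range(25): a.append(manip.current_force()); manip.sleep(.02)
    return np.mean(a,0)
lip=CUP-.008*U-.0015*V+[0,0,.098]
print(F())
d=np.radians
manip.servo_line(tcp(lip,d(16)),q(YAW,d(16),-1),vel=.04)
manip.servo_line(tcp(lip,d(33)),q(YAW,d(33),-1),vel=.02)
manip.sleep(.7); print(F(),manip.current_finger_gap())
w1=viewer.get_image("wrist")
manip.servo_line(tcp(lip+[0,0,.02],0),q(YAW,0,-1),vel=.04)
print(F(),manip.current_clock())
w2=viewer.get_image("wrist")
w2=w2[160:310,420:620]
a=tcp(lip+[0,0,.02],0); b=a-.08*U; b[2]=.2
manip.servo_line([a[0],a[1],.2],vel=.1)
manip.servo_line([.46,-.1,.2],vel=.15)
t=viewer.get_image("top"); c=viewer.get_calibration("top"); u,v=map(int,proj(c,CUP+[0,0,.05])); 
t=t[v-30:v+30,u-40:u+40]
f=lambda i:cv2.resize(i,(400,300),interpolation=3)
cv2.imwrite("pics/m6.png",np.vstack([np.hstack([f(w1),f(w2)]),np.hstack([f(t),f(viewer.get_image("top"))])])[:,:,::-1])
print(manip.current_clock())
E
```

```text
[-0.061 -0.105 -4.006]
[-0.051 -0.033 -3.498] 0.012763161577876304
[ 0.003  0.196 -3.652] 27.7167
30.175
```

View pics/m6.png

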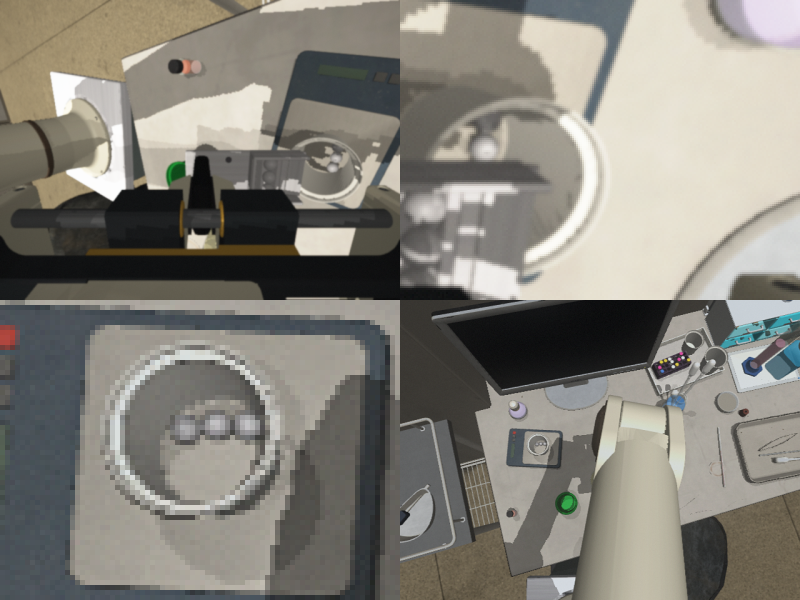

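The top crop shows three balls in the upright cup at about (187,430), (217,424) and (246,426). The back row is still on the tray. I put the tray back where it came from.

```bash
python3 - <<'E'
from h import *
np.set_printoptions(precision=3,suppress=True)
p=np.load("tg.npy")
manip.servo_line([p[0],p[1],.2],vel=.15)
manip.servo_line([p[0],p[1],.045],vel=.1)
manip.servo_line([p[0],p[1],p[2]+.0005],vel=.02)
print(manip.current_force(),manip.current_tool_pos())
effector.open_jaws(); manip.sleep(.2)
manip.servo_line([p[0],p[1],.2],vel=.1)
manip.sleep(.3)
cal=viewer.get_calibration("wrist"); im=viewer.get_image("wrist"); cv2.imwrite("pics/end.png",im[:,:,::-1])
g=cv2.cvtColor(im,cv2.COLOR_RGB2GRAY); V=np.array([-U[1],U[0],0]); P=np.array([.4636,-.3325,.0105])
for x in(.0605,.0785):
    for y in(-.013,0,.013):
        u,v=map(int,proj(cal,P+x*U+y*V)); k=g[v-3:v+4,u-4:u+5]; print(x,y,(u,v),k.max(),k.std().round(1))
print(manip.current_force(),manip.current_clock())
manip.hand_in()
E
```

```text
[ 0.281 -0.335 -3.908] [ 0.464 -0.333  0.031]
0.0605 -0.013 (381, 224) 194 25.2
0.0605 0 (381, 212) 198 27.3
0.0605 0.013 (382, 200) 197 25.2
0.0785 -0.013 (398, 224) 210 25.0
0.0785 0 (398, 212) 211 10.4
0.0785 0.013 (399, 200) 210 10.7
[-0.212 -0.269  0.433] 38.15
the job is handed in; nothing more can be done
```

I handed the job in at 38 s on the robot clock; no verdict came back. The cup was upright on the pan with the three front balls in it when last seen, just after the pour. The tray is back at its starting spot and released; brightness checks in the last wrist picture fit the back row still in its groove, but I did not view that picture.

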